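Snap the missing knob onto a drawer front and hold it home

TASK

The drawer front lying face up on its battens lacks one of its two knobs. Pick up the loose round mushroom-shaped knob that matches the fitted one, set it upright on the bare snap stud and press it down until it clicks; keep pressing after the click until the sprung collar under it is squeezed right down, and finish like that, with the fingers still on the knob holding it pressed down. Leave the other knobs, the plane, gouge, mallet and glue bottle where they are.

Things in the scene. Friction and masses are not known exactly. Their poses are not given: they have to be found in the camera images.
- knob_mid (a point): centre (half-way up) of the loose mushroom-shaped wooden knob, standing upright on the bench, z up. 44 mm high, about 60 g; any yaw fits. From its underside up: foot 38 mm across (5 mm high), neck 29 mm, head 44 mm across with a straight side from 30 to 40 mm: grip it there, from above. Two other loose knobs of the same wood stand nearby: do not take those
- knob_mouth (a point): centre of the mouth of the blind socket in that knob's underside, 22 mm below knob_mid: mouth 16 mm across with a lip 3 mm thick, behind it 23 mm across and 29 mm deep
- stud_foot (a point): point on the axis of the bare upright steel snap stud, where knob_mouth lies when fully home with the collar squeezed down (4 mm above the board's face). The stud is 13 mm thick and ends in a point. The knob meets the stud's sprung balls with its mouth about 18 mm above this point and, once past them (the click), meets the collar 4 mm above it
- stud_balls (a point): middle of the stud's bulge of four spring-loaded balls, 21 mm across, 13 mm above stud_foot. Pushing the knob's lip past them takes about 9 to 13 N, then the force drops (the click) and they pull the knob down a little. They keep the knob from coming off, but the collar lifts it if it is not pressed
- stud_tip (a point): top point of the bare stud, 26 mm above stud_foot, 30 mm above the board's face
- collar (a joint): travel in m of the flat brass sprung collar (38 mm across) round the stud's foot: 0 at rest (top 4 mm above stud_foot), 0.004 squeezed down to its stop. Its spring needs about 3 N to start and 9 N to be fully down
- front: drawer front, fixed: board 130 x 200 x 20 mm (x, y, z) lying face up on two dark battens (160 mm along x); origin under its middle on the axis between the knobs, 46 mm below the board's face (may lie up to 12 mm below the bench's surface). Along its own y: the bare stud at +55 mm, a fixed fitted knob like the loose one at -55 mm (top 48 mm above the board's face)
- finial_mid (a point): centre of another loose knob: a slim pointed finial 66 mm high, 34 mm across its foot; leave alone
- square_mid (a point): centre of another loose knob, 40 mm high, with a square head 42 mm wide; leave alone
- plane: wooden hand plane 240 x 60 mm, 130 mm high, loose; origin under its middle; leave alone
- gouge: gouge about 230 mm long lying on the bench, loose; leave alone
- glue: white glue bottle 60 mm across, 160 mm high, standing loose; leave alone
- mallet: wooden mallet, head 70 x 120 x 65 mm, lying loose; leave alone

How it is judged:
By the outcome, as a careful person would: the job done as asked, in the order asked, and still so for the second after the job is handed in, while the arm keeps its last pose, push and grip.
It also fails if it takes over 51 s, if anything falls off the work surface, if the arm or the gripper's body presses on something with over 40 N, if the wrist force passes 120 N, or if a joint passes its speed limit or range.

ROBOT

A 6-joint arm with a two-finger parallel gripper is mounted at the origin on the work surface. World frame = base frame: x ahead of the robot, y to its left, z up, the work surface at z = 0. Lengths are in m, angles in degrees, forces in N, time in s.
With the tool pointing down it reaches from about 0.275 to 0.825 m from the base axis. Payload 5.2 kg.
Tool frame: the origin (TCP) lies at the very end of the fingers, on their centre line; the grasp point (between the pads) lies 19 mm behind it (ctrl.pinch_z is the distance from the TCP to the grasp point, in m); z points along the fingers, y is the line along which they close (so a half turn about z gives the same grasp; the last joint's range is limited). The gripper opens to 93 mm and grips with 3 to 60 N. Pads are 15 mm wide; open, the fingers measure 128 mm over their backs; the gripper's body (75 mm by 188 mm) begins 65 mm behind the grasp point.
Start: joints at [58.339, 14.817, 87.949, -0, 77.235, -11.62], TCP at [0.188, 0.517, 0.219] pointing down, gripper open.
Joint ranges: [-179.93, 179.93], [-52.35, 119.4], [10.71, 147.94], [-69.91, 249.91], [12.55, 155.21], [-178.61, 178.61]. Speed limits (degrees/s): [147.25, 147.25, 180, 180, 180, 180].

INTERFACE

Orientations are given as [roll, pitch, yaw] about the fixed x, y, z axes, in that order (R = Rz(yaw) Ry(pitch) Rx(roll)).
In Python, from cell import ctrl, cams gives the robot as it stands.
- The arm moves only by the shell command python3 -m handwheel 'ROWS' [FORCE]. ROWS is text: rows parted by semicolons, each of 7 numbers parted by spaces: the shift along the tool's x, y, z each as a share of 0.1 m, from -1 to 1, then the turn, a rotation vector about the tool's x, y, z each as a share of 90 degrees, from -1 to 1, then the finger opening in mm, from 0 to 93. In form: x y z wx wy wz claw; .... A call has 1 to 20 rows; each row is the pose to reach, as a shift and turn from the pose commanded when the call began, along the tool's axes at that moment; what a row does not reach only later rows make up. A row lasts 1/10 s, in which the tool goes at most 50 mm and 8.59 degrees, less where a joint would pass 70% of its speed; a pose out of reach is approached as far as the arm can. A call with a number of a shift or a turn outside -1 to 1 is refused whole. A call with a gripper value outside its range is refused whole. The fingers move at their own pace and stop on an object; FORCE is the grip in N (left out, the last holds). Time passes only in rows, so rows that repeat a pose let the fingers close. It gives the time, the measured TCP pose, the force, the opening and the grip force at its end, in the units of the state.
- ctrl.get_state(): the state, without advancing time (a new reading comes with each control period).
- cams.read_camera(name): name is "side" or "top" or "wrist"; returns the picture (384x512x3 uint8, red, green, blue); there is no depth.
- cams.camera_params(name): a dict with "mtx" (3x3 intrinsics, pixels), "R" (3x3) and "t" (3): a world point X has camera coordinates R X + t. Camera axes: x right, y down, z forward; pixel columns grow to the right and rows downward; lengths in m; the calibration is good to about 2 mm. The wrist camera is an equidistant fisheye: a pixel r from the principal point sees the ray r / f radians off the axis. A picture is of the moment at which its call begins: read the wrist's pose just before it. camera_params takes no time and is no camera call; for the wrist camera it gives the pose at the moment of the call.
- ctrl.hand_in(): hands the job in; it is judged then, once.
The state is a dict: "time_s": time; "joint_pos": joint angles; "joint_vel": joint speeds; "effort": joint torques, N m; "ee_pos": TCP position; "tool_rot": TCP orientation; "wrist_force": force on the tool from outside, world axes, zero at the start; "wrist_torque": the same for the moment, N m; "gripper_width": opening from 0.0 (shut) to 1.0 (fully open); "finger_force": force on a finger pad.
Only numpy, scipy, OpenCV 4.12 (cv2) and the standard library are available. Lean on these libraries where they do the work, as an engineer would, in place of code of your own. Each camera call takes 0.05 s, during which the arm holds its last target. There are 200 camera calls.

## Working session

There is one attempt and no reset: what is moved stays moved. The work goes in short steps, Python scripts to look and compute and a shell command to move; the robot and the scene stay as the last step left them, time stands still between calls to the robot, and variables do not carry over. Pictures are saved under pics/ and viewed, at most 10 in all, crops included, and the job is handed in when it is done.

```bash
mkdir -p pics; ls
python3 - <<'E'
from cell import ctrl,cams
import cv2,numpy as np
s=ctrl.get_state();print(s['time_s'],s['ee_pos'],s['tool_rot'],ctrl.pinch_z,s['wrist_force'])
for n in('top','side'):
    im=cams.read_camera(n);cv2.imwrite(f'pics/{n}0.png',im[:,:,::-1]);p=cams.camera_params(n);print(n,np.round(p['mtx'],1).tolist(),np.round(-p['R'].T@p['t'],3),np.round(p['R'],3).tolist())
E
```

```text
pics
0.0 [0.18816834 0.51620775 0.21781841] [-1.79895057e+02 -2.04467006e-02  1.59960559e+02] 0.0188 [-0.33401703 -1.04830093 -0.26912284]
top [[415.1, 0.0, 255.7], [0.0, 415.1, 189.8], [0.0, 0.0, 1.0]] [0.478 0.042 1.23 ] [[0.001, -1.0, -0.009], [-0.994, -0.0, -0.112], [0.112, 0.009, -0.994]]
side [[497.2, 0.0, 260.5], [0.0, 497.2, 188.4], [0.0, 0.0, 1.0]] [ 0.094 -1.079  0.794] [[0.918, -0.397, 0.025], [-0.184, -0.477, -0.859], [0.353, 0.784, -0.511]]
```

View pics/top0.png

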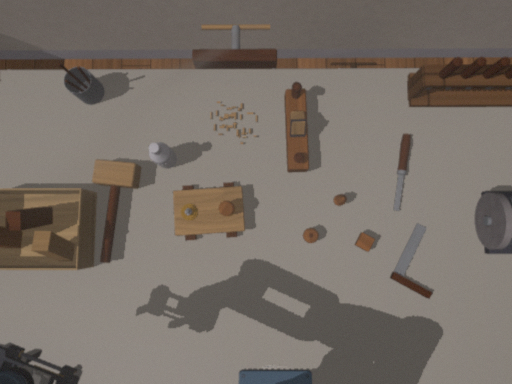

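View pics/side0.png

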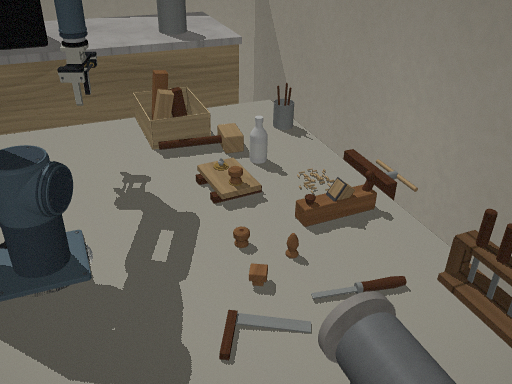

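Top view: bare stud near (190,212), fitted knob (226,209), loose mushroom (311,235), finial (340,200), square (366,242). Side view: mushroom (241,236), stud (221,165), fitted knob (235,174).

```bash
cat > h.py <<'E'
import numpy as np,cv2
from cell import ctrl,cams
def ray(n,u,v,P=None):
    P=P or cams.camera_params(n);K=P['mtx']
    d=np.array([(u-K[0,2])/K[0,0],(v-K[1,2])/K[1,1],1.])
    if n=='wrist':
        r=np.hypot(d[0],d[1]);d=np.array([*(d[:2]/max(r,1e-9)*np.sin(r)),np.cos(r)])
    return -P['R'].T@P['t'],P['R'].T@d
def onz(n,u,v,z,P=None):
    c,d=ray(n,u,v,P);return c+d*(z-c[2])/d[2]
def tri(a,b):
    (c1,d1),(c2,d2)=a,b
    s=np.linalg.lstsq(np.c_[d1,-d2],c2-c1,rcond=None)[0]
    p,q=c1+s[0]*d1,c2+s[1]*d2
    return (p+q)/2,np.linalg.norm(p-q)
def proj(n,X,P=None):
    P=P or cams.camera_params(n);x=P['R']@np.asarray(X)+P['t'];K=P['mtx']
    if n=='wrist':
        r=np.hypot(x[0],x[1]);x=np.array([*(x[:2]/max(r,1e-9)*np.arctan2(r,x[2])),1.])
    return (K@(x/x[2]))[:2]
E
python3 - <<'E'
from h import *
print([ (n,np.round(tri(ray('top',*a),ray('side',*b)),3) if 0 else (tri(ray('top',*a),ray('side',*b)))) for n,a,b in (('mush',(311,235),(241,232)),('stud',(190,211),(221,162)),('fit',(226,208),(235,171)))])
t=cv2.imread('pics/top0.png');s=cv2.imread('pics/side0.png')
f=lambda i,x,y,w,h,k:cv2.resize(i[y:y+h,x:x+w],None,fx=k,fy=k,interpolation=cv2.INTER_CUBIC)
A=np.hstack([f(t,170,180,80,60,5),f(t,280,190,80,60,5)]);B=np.hstack([f(s,190,145,80,60,5),f(s,215,210,80,60,5)])
cv2.imwrite('pics/c1.png',np.clip(np.vstack([A,B])*1.4,0,255).astype(np.uint8))
E
```

```text
[('mush', (array([ 0.48180157, -0.1047233 ,  0.03878098]), np.float64(0.0018800261250956065))), ('stud', (array([0.54870042, 0.23803599, 0.06211569]), np.float64(0.001739404237845756))), ('fit', (array([0.55620962, 0.13486123, 0.08125117]), np.float64(0.0010986768305509859)))]
```

View pics/c1.png

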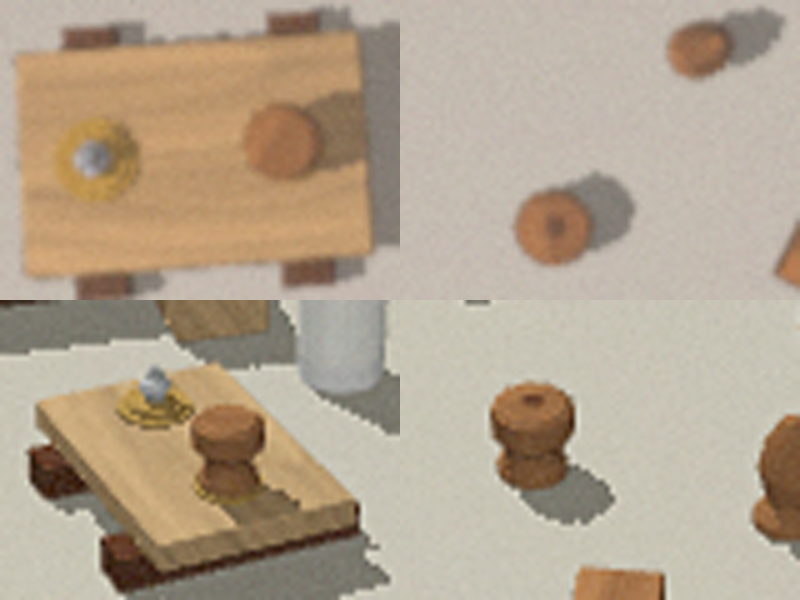

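Both crops agree: the loose mushroom stands upright, ring-marked on top, at about (0.482,-0.105), and the stud with its brass collar is at about (0.549,0.238). Moving above the knob at constant yaw.

```bash
python3 -m handwheel '-1 -1 0 0 0 0 93; -1 -1 0 0 0 0 93; -1 -1 0 0 0 0 93' 10;python3 -m handwheel '-1 -1 0 0 0 0 93; -1 -1 0 0 0 0 93; -1 -1 0 0 0 0 93';python3 -m handwheel '-1 -1 0 0 0 0 93; -1 -1 0 0 0 0 93; -1 -1 0 0 0 0 93';python3 -m handwheel '-1 -1 0 0 0 0 93; -1 -1 0 0 0 0 93; -1 -1 0 0 0 0 93';python3 -m handwheel '-.89 -.84 .5 0 0 0 75; -.89 -.84 .5 0 0 0 75; -.89 -.84 .5 0 0 0 75; -.89 -.84 .5 0 0 0 75; -.89 -.84 .5 0 0 0 75'
python3 - <<'E'
from h import *
P=cams.camera_params('wrist');im=cams.read_camera('wrist');cv2.imwrite('pics/w1.png',im[:,:,::-1])
print(np.round(P['mtx'],1).tolist(),-P['R'].T@P['t'],proj('wrist',(.482,-.105,.044),P))
E
```

```text
time_s: 0.4
ee_pos: [0.2481, 0.3865, 0.218]
tool_rot: [-179.9, -0.0, 160.0]
wrist_force: [0.8, 0.8, -0.0]
gripper_width: 0.997
finger_force: 0.0
time_s: 0.7
ee_pos: [0.308, 0.2581, 0.2185]
tool_rot: [-180.0, 0.0, 160.0]
wrist_force: [0.4, -0.9, -0.4]
gripper_width: 1.001
finger_force: 0.0
time_s: 1.0
ee_pos: [0.3679, 0.1298, 0.2186]
tool_rot: [-180.0, 0.0, 159.9]
wrist_force: [0.5, 0.2, -0.2]
gripper_width: 1.001
finger_force: 0.0
time_s: 1.3
ee_pos: [0.4277, 0.0014, 0.2185]
tool_rot: [-180.0, 0.0, 159.9]
wrist_force: [0.6, 0.6, 0.1]
gripper_width: 1.001
finger_force: 0.0
time_s: 1.8
ee_pos: [0.4814, -0.1056, 0.1679]
tool_rot: [180.0, -0.1, 159.9]
wrist_force: [-0.4, -0.2, 0.5]
gripper_width: 0.806
finger_force: 0.0
[[297.3, 0.0, 255.0], [0.0, 297.3, 189.6], [0.0, 0.0, 1.0]] [ 0.40500257 -0.07778477  0.3335452 ] [255.75771478 185.0017849 ]
```

View pics/w1.png

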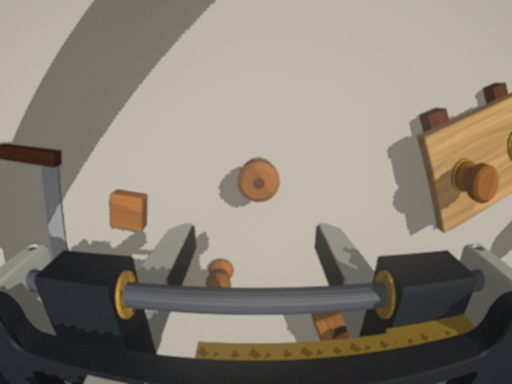

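The wrist view shows the mushroom, its top mark at (259,182), head centred near (259,180); a few pixels from the prediction. Refining with a mask.

```bash
cat > kn.py <<'E'
from h import *
def blob(im,u,v,w=35):
    hsv=cv2.cvtColor(im,cv2.COLOR_RGB2HSV)
    m=((hsv[...,0]<18)&(hsv[...,1]>105)).astype(np.uint8)
    q=np.zeros_like(m);q[v-w:v+w,u-w:u+w]=m[v-w:v+w,u-w:u+w]
    n,l,st,c=cv2.connectedComponentsWithStats(q);k=1+np.argmax(st[1:,4]);return st[k],c[k]
E
python3 - <<'E'
from kn import *
P=cams.camera_params('wrist')
for n,f,u,v,w in(('wrist','w1',259,180,35),('top','top0',311,235,12),('side','side0',241,236,20)):
    im=cv2.imread(f'pics/{f}.png')[:,:,::-1].copy();st,c=blob(im,u,v,w);print(n,st,c)
    print(onz(n,259,182,.044,P) if n=='wrist' else '',[onz(n,*c,z) for z in(.035,.038)])
print('tcp',proj('wrist',ctrl.get_state()['ee_pos'],P))
E
```

```text
wrist [ 239  159   40   42 1305] [258.38467433 179.9816092 ]
[ 0.48049252 -0.10029389  0.044     ] [array([ 0.48057259, -0.10087409,  0.035     ]), array([ 0.47981299, -0.10063613,  0.038     ])]
top [304 229  14  14 147] [310.29251701 235.18367347]
 [array([ 0.48217678, -0.10348334,  0.035     ]), array([ 0.48216573, -0.10311943,  0.038     ])]
side [233 227  17  21 278] [241.11151079 236.38848921]
 [array([ 0.47607396, -0.11755395,  0.035     ]), array([ 0.4745646 , -0.12135359,  0.038     ])]
tcp [255.03919206 238.85937563]
```

Estimates agree within 3 mm: take (0.481,-0.102). Descend and grip at 35 mm height (TCP z about 0.016).

```bash
python3 -m handwheel '.012 .034 .5 0 0 0 75; .012 .034 1 0 0 0 75; .012 .034 1 0 0 0 75; .012 .034 1 0 0 0 75' ; python3 -m handwheel '0 0 .25 0 0 0 75; 0 0 .52 0 0 0 75; 0 0 .52 0 0 0 75; 0 0 .52 0 0 0 40; 0 0 .52 0 0 0 40; 0 0 .52 0 0 0 40; 0 0 .52 0 0 0 40; 0 0 .52 0 0 0 40; 0 0 .52 0 0 0 40; 0 0 .52 0 0 0 40' 30
python3 - <<'E'
from h import *
P=cams.camera_params('wrist');im=cams.read_camera('wrist');cv2.imwrite('pics/w2.png',im[:,:,::-1])
print(proj('wrist',(.481,-.102,.044),P))
E
```

```text
time_s: 2.25
ee_pos: [0.4817, -0.1009, 0.0695]
tool_rot: [180.0, -0.1, 160.0]
wrist_force: [0.0, 0.8, 0.3]
gripper_width: 0.805
finger_force: 0.0
time_s: 3.25
ee_pos: [0.4826, -0.1022, 0.0175]
tool_rot: [-180.0, 0.1, 160.0]
wrist_force: [-0.2, 0.5, 6.7]
gripper_width: 0.469
finger_force: 30.0
[254.38903456 258.03948562]
```

View pics/w2.png

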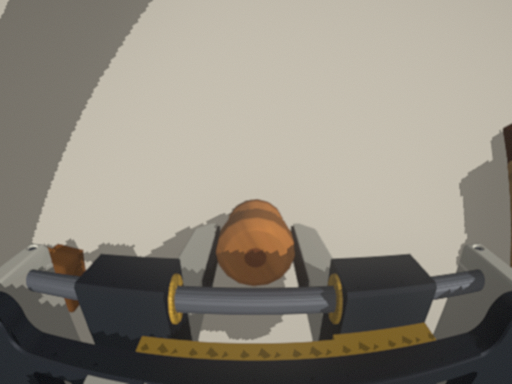

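Grip reads 43.6 mm (matches the 44 mm head); the knob's mark is at (255,257), where it should be. Lift and go next to the stud for a measurement.

```bash
python3 - <<'E'
from h import *
p=np.array(ctrl.get_state()['ee_pos']);print('mark-tcp',onz('wrist',255,257,.044)-p)
E
python3 -m handwheel '0 0 -.3 0 0 0 40;0 0 -.7 0 0 0 40;0 0 -1 0 0 0 40; 0 0 -1 0 0 0 40'; python3 -m handwheel '.08 .4 -.32 0 0 0 40; .08 .8 -.32 0 0 0 40; .08 1 -.32 0 0 0 40'; python3 -m handwheel '.08 .4 0 0 0 0 40; .08 .8 0 0 0 0 40; .08 1 0 0 0 0 40';python3 -m handwheel '.08 .4 0 0 0 0 40; .08 .72 0 0 0 0 40; .08 .72 0 0 0 0 40; .08 .72 0 0 0 0 40; .08 .72 0 0 0 0 40'
python3 - <<'E'
from h import *
import pickle
P=cams.camera_params('wrist');pickle.dump((P,ctrl.get_state()['ee_pos']),open('w3.pkl','wb'));im=cams.read_camera('wrist');cv2.imwrite('pics/w3.png',im[:,:,::-1])
print(proj('wrist',(.549,.238,.05),P),proj('wrist',(.549,.238,.07),P))
E
```

```text
mark-tcp [-0.00208527  0.00072465  0.02648569]
time_s: 3.7
ee_pos: [0.4847, -0.1032, 0.1208]
tool_rot: [-180.0, 0.5, 160.0]
wrist_force: [1.0, -0.6, -1.0]
gripper_width: 0.469
finger_force: 30.0
time_s: 4.0
ee_pos: [0.5093, -0.003, 0.1489]
tool_rot: [179.9, 0.0, 160.0]
wrist_force: [-0.3, 0.1, -0.9]
gripper_width: 0.47
finger_force: 30.0
time_s: 4.3
ee_pos: [0.5353, 0.0942, 0.1475]
tool_rot: [180.0, -0.1, 160.1]
wrist_force: [0.8, -0.3, -0.8]
gripper_width: 0.467
finger_force: 30.0
time_s: 4.8
ee_pos: [0.552, 0.1609, 0.1478]
tool_rot: [-179.9, -0.1, 159.9]
wrist_force: [-0.8, 0.9, -1.1]
gripper_width: 0.467
finger_force: 30.0
[332.56021304 161.78886774] [338.29805067 166.4134109 ]
```

View pics/w3.png

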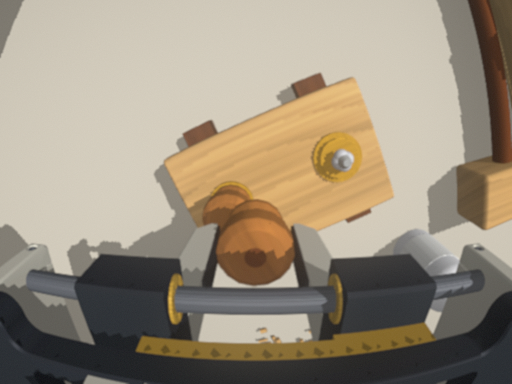

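The wrist view shows the knob still held with its mark at about (255,257), the stud tip at about (344,160) and the collar round (338,157). Measuring these precisely.

Run:
```python
from h import *
import pickle
P,tcp=pickle.load(open('w3.pkl','rb'));R={}
for n,f,u,v,w in(('wrist','w3',340,158,32),('top','top0',189,211,11)):
    im=cv2.imread(f'pics/{f}.png');hsv=cv2.cvtColor(im,cv2.COLOR_BGR2HSV).astype(int)
    sub=np.s_[v-w:v+w,u-w:u+w]
    h,s,val=[hsv[sub][...,i] for i in range(3)]
    print(n,'row',[(a,b,c) for a,b,c in hsv[v,u-w:u+w:3]][:12])
    m=((h>19)&(h<32)&(s>150)).astype(np.uint8);m=cv2.morphologyEx(m,cv2.MORPH_OPEN,np.ones((2,2),np.uint8))
    g=(s<75).astype(np.uint8)
    for nm,q in(('brass',m),('steel',g)):
        k,l,st,c=cv2.connectedComponentsWithStats(q)
        if k<2: continue
        i=1+np.argmax(st[1:,4]);pts=np.argwhere(l==i)[:,::-1].astype(np.float32)
        e=cv2.fitEllipse(cv2.convexHull(pts)) if len(pts)>8 else None
        o=np.array([u-w,v-w]);print(nm,st[i][:2]+o,st[i][2:],c[i]+o,e and (np.array(e[0])+o,e[1]))
```

```text
wrist row [(np.int64(17), np.int64(123), np.int64(214)), (np.int64(17), np.int64(123), np.int64(160)), (np.int64(20), np.int64(174), np.int64(192)), (np.int64(19), np.int64(168), np.int64(146)), (np.int64(19), np.int64(171), np.int64(166)), (np.int64(20), np.int64(177), np.int64(195)), (np.int64(19), np.int64(163), np.int64(141)), (np.int64(19), np.int64(165), np.int64(141)), (np.int64(16), np.int64(74), np.int64(128)), (np.int64(13), np.int64(13), np.int64(139)), (np.int64(13), np.int64(13), np.int64(142)), (np.int64(19), np.int64(22), np.int64(130))]
brass [315 134] [  47   48 1041] [338.64073007 153.79634966] (array([338.35960579, 157.44754601]), (47.105018615722656, 47.972434997558594))
steel [332 149] [ 22  22 369] [342.41192412 159.85094851] (array([342.463974  , 159.80250931]), (21.178237915039062, 22.348928451538086))
top row [(np.int64(16), np.int64(106), np.int64(142)), (np.int64(17), np.int64(138), np.int64(137)), (np.int64(18), np.int64(92), np.int64(133)), (np.int64(0), np.int64(2), np.int64(111)), (np.int64(158), np.int64(12), np.int64(86)), (np.int64(17), np.int64(123), np.int64(95)), (np.int64(19), np.int64(130), np.int64(102)), (np.int64(16), np.int64(107), np.int64(133))]
steel [185 208] [ 7  7 40] [187.975 211.325] (array([187.94927311, 211.37741566]), (6.56477165222168, 6.827829360961914))
```

Run:
```python
from h import *
import pickle
P,tcp=pickle.load(open('w3.pkl','rb'));tcp=np.array(tcp)
c=-P['R'].T@P['t'];print('cam',c,'tcp',tcp)
for z in(.04,.045,.05): 
    X=onz('wrist',338.36,157.45,z,P);D=np.linalg.norm(X-c);print('collar',z,X,'dia',D*47.5/297.3)
for z in(.053,.058,.063): print('balls',z,onz('wrist',342.46,159.8,z,P),onz('top',187.95,211.35,z))
print('tri balls',tri(ray('wrist',342.46,159.8,P),ray('top',187.95,211.35)))
print('tri collar',tri(ray('wrist',338.36,157.45,P),ray('top',189,211.7)))
print('mark-tcp',onz('wrist',255,257,tcp[2]+.0265,P)-tcp)
# fitted knob top centre in top view
from kn import blob
im=cv2.imread('pics/top0.png')[:,:,::-1].copy()
print('fit', [onz('top',226,208.3,z) for z in(.08,.09)])
# hough mark: darkest patch
g=cv2.GaussianBlur(cv2.imread('pics/w3.png',0),(5,5),0)[245:270,243:268]
w=np.clip(75-g.astype(float),0,None);yy,xx=np.mgrid[245:270,243:268];print('mark px',(xx*w).sum()/w.sum(),(yy*w).sum()/w.sum(),g.min())
```

```text
cam [0.47552753 0.18898392 0.31341301] tcp [0.55199458 0.16088702 0.1478194 ]
collar 0.04 [0.54961771 0.24657885 0.04      ] dia 0.046185010322910246
collar 0.045 [0.54826279 0.2455256  0.045     ] dia 0.045340408768706
collar 0.05 [0.54690788 0.24447234 0.05      ] dia 0.044495807214501755
balls 0.053 [0.54948174 0.24696555 0.053     ] [0.54908488 0.2451023  0.053     ]
balls 0.058 [0.5480618  0.24585229 0.058     ] [0.54878205 0.24423787 0.058     ]
balls 0.063 [0.54664186 0.24473902 0.063     ] [0.54847923 0.24337343 0.063     ]
tri balls (array([0.548714  , 0.24539397, 0.05621932]), np.float64(0.0017118005414804235))
tri collar (array([0.54838083, 0.24446705, 0.04511068]), np.float64(0.0020642602802409225))
mark-tcp [-0.0020433   0.00074639  0.0265    ]
fit [array([0.55597977, 0.13477222, 0.08      ]), array([0.55529997, 0.13396177, 0.09      ])]
mark px 254.54844173441734 258.9573170731707 61
```

Wrist and top agree on the stud within 2 mm, at (0.5485,0.245), and it lies 110 mm from the fitted knob as specified. With the knob's offset in the grip the TCP target is (0.5495,0.2455). Move over and lower to just above the tip.

```bash
python3 -m handwheel '.16 .4 0 0 0 0 40; .31 .79 0 0 0 0 40; .31 .79 0 0 0 0 40; .31 .79 .3 0 0 0 40; .31 .79 .5 0 0 0 40; .31 .79 .5 0 0 0 40; .31 .79 .5 0 0 0 40; .31 .79 .5 0 0 0 40' 50
python3 - <<'E'
from h import *
im=cams.read_camera('side');print(proj('side',(.5485,.245,.07)))
cv2.imwrite('pics/s2.png',cv2.resize(im[125:205,170:280,::-1],None,fx=7,fy=7,interpolation=cv2.INTER_CUBIC))
E
```

```text
time_s: 5.65
ee_pos: [0.5517, 0.246, 0.1001]
tool_rot: [179.9, 0.1, 159.9]
wrist_force: [0.1, -0.3, 0.4]
gripper_width: 0.461
finger_force: 50.0
[220.43738392 158.82745407]
```

View pics/s2.png

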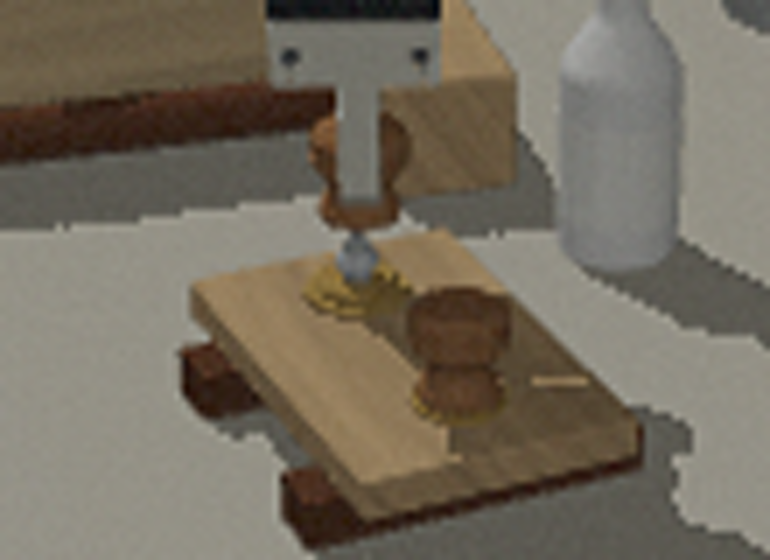

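Side view: knob foot centred at crop x≈360, stud tip at x≈357, just under the mouth – aligned within about 1 mm. Small correction of +1.3 mm in tool x, then descend gently and feel.

```bash
python3 -m handwheel '.013 -.005 0 0 0 0 40; .013 -.005 .05 0 0 0 40; .013 -.005 .1 0 0 0 40; .013 -.005 .12 0 0 0 40; .013 -.005 .14 0 0 0 40; .013 -.005 .14 0 0 0 40'; python3 -m handwheel '0 0 .02 0 0 0 40; 0 0 .04 0 0 0 40; 0 0 .04 0 0 0 40'
```

```text
time_s: 6.3
ee_pos: [0.549, 0.2465, 0.0842]
tool_rot: [-180.0, -0.0, 160.0]
wrist_force: [0.4, 0.2, -1.4]
gripper_width: 0.465
finger_force: 50.0
time_s: 6.6
ee_pos: [0.5497, 0.2456, 0.082]
tool_rot: [-179.9, 0.1, 160.0]
wrist_force: [-1.8, -4.1, 8.3]
gripper_width: 0.465
finger_force: 50.0
```

Contact with the balls near the expected height (mouth ≈ 0.0645, small lateral force). Shift −1 mm in tool y and press on in 2 mm steps.

```bash
python3 -m handwheel '0 -.01 0 0 0 0 40; 0 -.01 .02 0 0 0 40; 0 -.01 .02 0 0 0 40'; python3 -m handwheel '0 0 .02 0 0 0 40; 0 0 .02 0 0 0 40'
```

```text
time_s: 6.9
ee_pos: [0.5502, 0.2453, 0.081]
tool_rot: [179.9, 0.2, 160.0]
wrist_force: [-2.6, -2.9, 11.8]
gripper_width: 0.46
finger_force: 50.0
time_s: 7.1
ee_pos: [0.5497, 0.2451, 0.0788]
tool_rot: [180.0, 0.2, 160.0]
wrist_force: [-2.8, -3.6, 9.5]
gripper_width: 0.463
finger_force: 50.0
```

```bash
python3 -m handwheel '0 0 .02 0 0 0 40; 0 0 .02 0 0 0 40'
```

```text
time_s: 7.3
ee_pos: [0.5491, 0.2451, 0.075]
tool_rot: [-180.0, 0.0, 160.0]
wrist_force: [-0.1, -3.4, -1.3]
gripper_width: 0.462
finger_force: 50.0
```

Force peaked near 12 N and dropped to −1: the click. Continue to the collar.

```bash
python3 -m handwheel '0 0 .03 0 0 0 40; 0 0 .05 0 0 0 40; 0 0 .05 0 0 0 40'; python3 -m handwheel '0 0 .02 0 0 0 40; 0 0 .02 0 0 0 40'; python3 -m handwheel '0 0 .02 0 0 0 40; 0 0 .02 0 0 0 40'
```

```text
time_s: 7.6
ee_pos: [0.5487, 0.2458, 0.0691]
tool_rot: [-180.0, -0.0, 160.0]
wrist_force: [-0.5, -1.6, -0.1]
gripper_width: 0.466
finger_force: 50.0
time_s: 7.8
ee_pos: [0.549, 0.2459, 0.0678]
tool_rot: [180.0, 0.0, 160.0]
wrist_force: [-0.9, 0.0, 3.8]
gripper_width: 0.462
finger_force: 50.0
time_s: 8.0
ee_pos: [0.5491, 0.2459, 0.0661]
tool_rot: [180.0, 0.0, 160.0]
wrist_force: [-1.7, -0.2, 5.6]
gripper_width: 0.465
finger_force: 50.0
```

Collar met at TCP z≈0.068 as expected; its spring is being squeezed.

```bash
python3 -m handwheel '0 0 .02 0 0 0 40; 0 0 .02 0 0 0 40'; python3 -m handwheel '0 0 .02 0 0 0 40; 0 0 .02 0 0 0 40'; python3 -m handwheel '0 0 .02 0 0 0 40; 0 0 .02 0 0 0 40; 0 0 .02 0 0 0 40'
```

```text
time_s: 8.2
ee_pos: [0.5492, 0.2459, 0.0648]
tool_rot: [180.0, 0.1, 160.0]
wrist_force: [-3.6, -1.3, 7.8]
gripper_width: 0.463
finger_force: 50.0
time_s: 8.4
ee_pos: [0.5494, 0.2459, 0.0647]
tool_rot: [179.9, 0.1, 160.0]
wrist_force: [-6.8, -3.3, 19.8]
gripper_width: 0.465
finger_force: 50.0
time_s: 8.7
ee_pos: [0.5495, 0.2459, 0.0645]
tool_rot: [179.9, 0.2, 160.0]
wrist_force: [-10.1, -3.8, 31.4]
gripper_width: 0.466
finger_force: 50.0
```

Hard stop after 4 mm of collar travel, with force rising steeply. Ease slightly, hold, and look.

```bash
python3 -m handwheel '0 0 -.01 0 0 0 40; 0 0 -.01 0 0 0 40; 0 0 -.01 0 0 0 40; 0 0 -.01 0 0 0 40; 0 0 -.01 0 0 0 40; 0 0 -.01 0 0 0 40'
python3 - <<'E'
from h import *
im=cams.read_camera('side')
cv2.imwrite('pics/s3.png',cv2.resize(im[125:205,170:280,::-1],None,fx=7,fy=7,interpolation=cv2.INTER_CUBIC))
E
```

```text
time_s: 9.3
ee_pos: [0.5494, 0.2459, 0.0646]
tool_rot: [179.9, 0.1, 160.0]
wrist_force: [-8.8, -2.5, 25.8]
gripper_width: 0.459
finger_force: 50.0
```

View pics/s3.png

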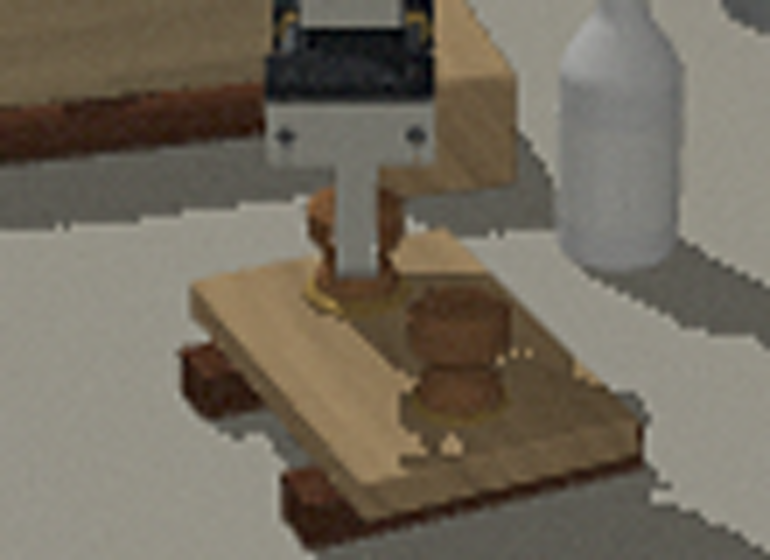

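The knob sits upright and fully down on the collar (foot at crop (355,290)), like the fitted one, and is held at 26 N.

```bash
python3 -c "
from cell import ctrl
print(ctrl.hand_in())"
```

```text
the job is handed in; nothing more can be done
None
```

The mushroom knob clicked onto the bare stud with its collar squeezed to the stop, and I handed the job in at about 9.4 s with the gripper still holding it down at about 26 N; the result of the judging was not shown.

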